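# Put the canister away: spout into the drawer, snap cap on

## Robot

A 6-joint arm with a two-finger parallel gripper is mounted at the origin on the work surface. World frame = base frame: x ahead of the robot, y to its left, z up, the work surface at z = 0. Lengths are in mm, angles in rad, forces in N, time in s.
With the tool pointing down it reaches from about 275 to 1000 mm from the base axis. Payload 8.4 kg.
Tool frame: the origin (TCP) lies at the very end of the fingers, on their centre line; the grasp point (between the pads) lies 19 mm behind it (r.pinch_z is the distance from the TCP to the grasp point, in mm); z points along the fingers, y is the direction in which the jaws open and shut (so a half turn about z gives the same grasp; the last joint's range is limited). The gripper opens to 85 mm and grips with 20 to 120 N. Pads are 22 mm wide; open, the fingers measure 114 mm over their backs; the gripper's body (76 mm by 85 mm) begins 54 mm behind the grasp point. The pads swing forward as they close: fully open they stand 13 mm farther back than shut.
Start: joints at [1.339, 0.353, 1.633, -0, 1.155, -0.002], TCP at [142.363, 608.573, 231.281] pointing down, gripper open.
Joint ranges: [-2.63, 2.63], [-0.92, 2.1], [0.06, 2.66], [-1.3, 4.44], [0, 2.69], [-3.02, 3.02]. Speed limits (rad/s): [2.22, 2.22, 2.79, 3.14, 3.14, 3.14].

## Interface

Orientations are given as [roll, pitch, yaw] about the fixed x, y, z axes, in that order (R = Rz(yaw) Ry(pitch) Rx(roll)).
In Python, from rig import r, optics gives the robot as it stands.
- The arm moves only by the shell command python3 -m creep 'ROWS' [FORCE]. ROWS is JSON, a list of rows, each an object with "dp": the shift along the tool's x, y, z in mm, a list of three; "angular": the turn, a rotation vector about the tool's x, y, z in rad, a list of three; "fingers": the finger opening in mm, from 0 to 85.4. In form: [{"dp": [dx, dy, dz], "angular": [wx, wy, wz], "fingers": fingers}, ...]. A call has 1 to 5 rows; each row is the pose to reach, as a shift and turn from the pose commanded when the call began, along the tool's axes at that moment; what a row does not reach only later rows make up. A row lasts 1/12 s, in which the tool goes at most 41.7 mm and 7.16 degrees, less where a joint would pass 70% of its speed; a pose out of reach is approached as far as the arm can. A call with a gripper value outside its range is refused whole. The fingers move at their own pace and stop on an object; FORCE is the grip in N (left out, the last holds). Time passes only in rows, so rows that repeat a pose let the fingers close. It gives the time, the measured TCP pose, the force and the opening at its end, in the units of the state.
- r.sense(): the state, without advancing time (a new reading comes with each control period).
- optics.grab_frame(name): name is "scene" or "top" or "wrist"; returns the picture (480x640x3 uint8, blue, green, red); there is no depth.
- optics.camera_params(name): a dict with "fx", "fy", "cx", "cy" (pixels), "eye" and "rotation" of the camera in the world; the wrist camera has in their place "T_tool_cam" (4x4, takes a point from camera to tool coordinates, whose origin is the TCP and whose axes are the flange's). Camera axes: x right, y up, looking along -z (the intrinsics and any distortion apply to the point x, -y, -z); pixel columns grow to the right and rows downward; lengths in mm; the calibration is good to about 2 mm. A picture is of the moment at which its call begins: read the wrist's pose just before it. camera_params takes no time and is no camera call.
- r.sign_off(): hands the job in, once; it reports no verdict.
The state is a dict: "clock": time; "qpos": joint angles; "qvel": joint speeds; "joint_efforts": joint torques, N m; "eef_pos": TCP position; "tcp_rot": TCP orientation; "contact_force": force on the tool from outside, world axes, zero at the start; "wrist_torque": the same for the moment, N m; "opening": opening from 0.0 (shut) to 1.0 (fully open).
Only numpy, scipy, OpenCV 4.12 (cv2) and the standard library are available. Lean on these libraries where they do the work, as an engineer would, in place of code of your own. Each camera call takes 0.05 s, during which the arm holds its last target.

## Task

Put the white canister away: place its loose pouring spout in the open drawer of the small cabinet and slide the drawer fully shut, then press the snap cap onto the canister's neck until it clicks and sits right down on the rubber ring. Keep hold of the cap and keep pressing it down firmly (about 10 N) after the click: the job finishes like that, with the robot still holding and pressing the cap. Leave the other things on the bench where they are.

Things in the scene. Friction and masses are not known exactly. Their poses are not given: they have to be found in the camera images.
- spout_center (a point): pouring spout, grey plastic, standing upright on the bench, 40 g: a round foot flange of 42 mm diameter and 6 mm thick, above it a round tube of 24 mm diameter from 10 to 40 mm height, then tapering to 14 mm diameter at the top, 58 mm high. Point on its axis 29 mm above its underside; z up along the axis.
- cap_center (a point): snap cap, grey plastic, open side down on the bench, 30 g: round, 44 mm outer diameter, 31 mm high, flat closed top, finely ribbed straight sides. Inside, a ridge 3 to 6 mm above its lower rim narrows it to 30 mm; above the ridge the bore is 37 mm wide and ends 25 mm above the rim. Point on its axis 15.5 mm above its lower rim; z up.
- seat: flat rubber ring at the foot of the canister's neck, 47 mm diameter, fixed; origin at the centre of its upper face, on the neck's axis, 146 mm above the bench and 16 mm above the canister's top; z up, x towards the carrying handle. Fully home, the cap's rim stands on this ring and the cap's centre point is 15.5 mm above this origin.
- neck_top (a point): top of the canister's neck, 23 mm above the ring, on the axis. Neck 27 mm in diameter, its top 6 mm taper to 16 mm. Four sprung lugs stick out. A cap set on loosely rests on them, rim about 15 mm above the ring. Pressing it past them takes about 10 N; the force drops (the click) with the rim 8 to 10 mm above the ring and the lugs pull it on; it rises sharply when the rim meets the ring.
- canister: white plastic canister, fixed to the bench, 110 x 140 mm and 130 mm high; origin on the bench under the neck's axis, the canister's middle lies 20 mm from it along x. Its carrying handle, along y, crosses 62 mm from the neck's axis towards x, up to 153 mm above the bench.
- cab_drawer0 (a joint): the cabinet's only drawer: opening in m, 0 = fully shut, grows as it is pulled out; slides easily (1 N of friction plus light damping).
- drawer_floor (a point): centre of the drawer's inner floor, moves with the drawer; x points into the cabinet (shutting direction), y across, z up. Inside: 215 mm long (x), 148 mm wide (y), walls 76 mm high. Outer face of the 15 mm front panel: 128 mm towards -x; its top 86 mm above this floor. The drawer lies uncovered from its inner front end (107 mm towards -x) back over about its opening; the cabinet covers the rest.
- cab: grey cabinet with one drawer, 260 (x) x 190 x 120 mm high, fixed; origin under its centre on the bench, front towards -x.
- cab_drawer0_handle (a point): middle of the drawer's bar handle: a 95 mm long round bar along the drawer's y, 35 mm in front of the front panel, about 82 mm above the bench, 38 mm below the cabinet's top. Axes as drawer_floor. Pushing the bar in x shuts the drawer.
- lid_center (a point): not needed: a flat grey screw lid, 62 mm diameter, 13 mm high, lying on the bench among the task's things; point at its centre. To be left alone.
- driver_grip (a point): not needed: screwdriver lying on the bench; point on its handle. To be left alone.
- wrench_grip (a point): not needed: wrench lying on the bench; point on its handle. To be left alone.
- tape_center (a point): not needed: black tape roll lying flat, 90 mm diameter, 24 mm high; point at its centre. To be left alone.
- jar_center (a point): not needed: glass jar, 66 mm diameter, 85 mm high; point at its centre. To be left alone.
Things that resemble listed ones, but are neither listed nor needed, are in the scene too. What is shaped like the part that bears spout_center but yellow is not meant.

How it is judged:
By the outcome, as a careful person would: the job done as asked, in the order asked, and still so for the second after the job is handed in, while the arm keeps its last pose, push and grip.
It also fails if it takes over 69 s, if anything falls off the work surface, if the arm or the gripper's body presses on something with over 40 N, if the wrist force passes 120 N, or if a joint passes its speed limit or range.

## Working session

There is one attempt and no reset: what is moved stays moved. The work goes in short steps, Python scripts to look and compute and a shell command to move; the robot and the scene stay as the last step left them, time stands still between calls to the robot, and variables do not carry over. Pictures are saved under pics/ and viewed, and the job is handed in when it is done.

```bash
ls; mkdir -p pics
python3 - <<'E'
from rig import r, optics
import cv2,numpy as np
s=r.sense();print({k:np.round(v,3).tolist() if not isinstance(v,(int,float)) else v for k,v in s.items()})
for n in ["scene","top","wrist"]:
    p=optics.camera_params(n);print(n,p)
    cv2.imwrite(f"pics/{n}0.png",optics.grab_frame(n))
E
```

```text
pics
{'clock': 0.0, 'qpos': [1.339, 0.354, 1.634, -0.0, 1.155, -0.002], 'qvel': [0.0, -0.0, 0.0, -0.001, -0.0, -0.001], 'joint_efforts': [0.001, -60.526, -34.207, 0.0, 0.009, 0.0], 'eef_pos': [142.264, 608.127, 230.563], 'tcp_rot': [-3.14, 0.0, 2.912], 'contact_force': [0.107, 0.368, -0.192], 'wrist_torque': [0.006, 0.002, -0.045], 'opening': 1.0048671037920398}
scene {'fx': 567.7140893211449, 'fy': 567.7140893211449, 'cx': 317.15652564948107, 'cy': 248.828561012371, 'eye': array([1256.01745214, -721.68939277,  701.35202372]), 'rotation': array([ 0.99707784, -0.02266147,  0.84085018])}
top {'fx': 536.818842976364, 'fy': 536.818842976364, 'cx': 316.30139401365994, 'cy': 241.73836428557175, 'eye': array([ 484.85397581,  -79.72122421, 1187.00095329]), 'rotation': array([ 0.10110414, -0.01157951, -1.57447496])}
wrist {'fx': 429.1906251565336, 'fy': 429.1906251565336, 'cx': 312.03408249024034, 'cy': 240.13274140447567, 'T_tool_cam': array([[-1.03891690e-03,  9.64615791e-01,  2.63657538e-01,
         6.57199950e+01],
       [ 9.99999046e-01,  7.62168619e-04,  1.15193379e-03,
         7.09747823e-01],
       [ 9.10222021e-04,  2.63658483e-01, -9.64615662e-01,
        -1.42772084e+02],
       [ 0.00000000e+00,  0.00000000e+00,  0.00000000e+00,
         1.00000000e+00]])}
```

View pics/scene0.png

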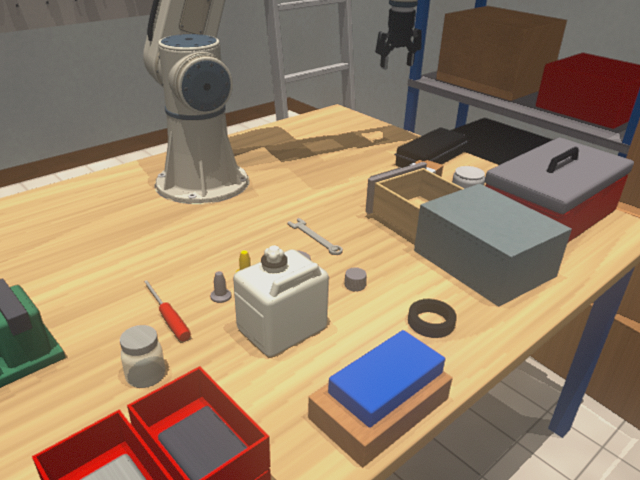

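View pics/top0.png

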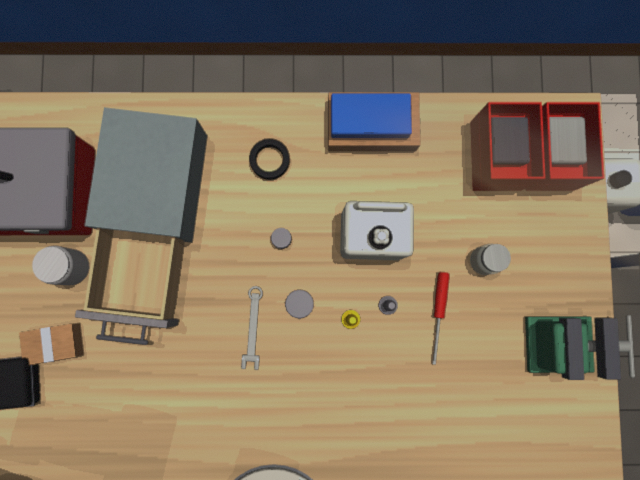

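View pics/wrist0.png

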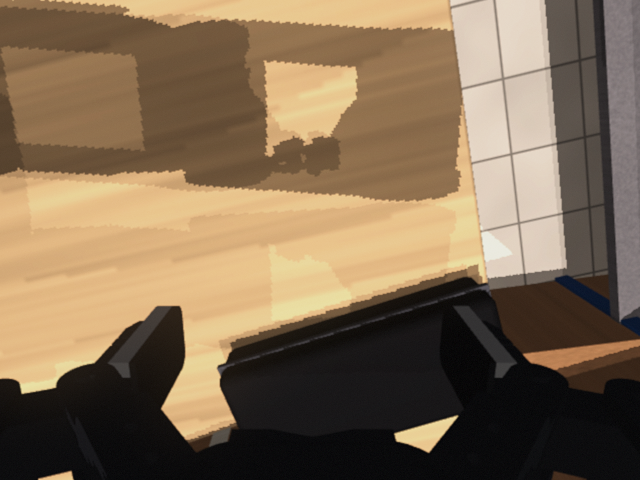

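The top picture shows these grey round candidates:
- the spout at (388,305), with a yellow look-alike at (350,319) that is not wanted
- the cap at (281,238), which is small
- the flat lid at (299,304), which is larger
- the jars at (491,259) and (60,265)

The canister neck is at (380,237) and the open drawer is around (135,270). I'll check close crops next.

```bash
cat > h.py <<'E'
import numpy as np, cv2
from scipy.spatial.transform import Rotation as Ro
from rig import r, optics
def cam(n):
    p=optics.camera_params(n)
    if n=="wrist":
        s=r.sense(); T=np.eye(4);T[:3,:3]=Ro.from_euler('xyz',s['tcp_rot']).as_matrix();T[:3,3]=s['eef_pos']
        M=T@p['T_tool_cam']; return p,M[:3,:3],M[:3,3]
    return p,Ro.from_euler('xyz',p['rotation']).as_matrix(),np.array(p['eye'])
def ray(c,u,v):
    p,R,e=c; d=R@np.array([(u-p['cx'])/p['fx'],-(v-p['cy'])/p['fy'],-1]);return e,d/np.linalg.norm(d)
def onz(c,u,v,z):
    e,d=ray(c,u,v);return e+d*(z-e[2])/d[2]
def proj(c,P):
    p,R,e=c;q=R.T@(np.array(P,float)-e);return np.array([p['cx']+p['fx']*q[0]/-q[2],p['cy']-p['fy']*q[1]/-q[2]])
def tri(c1,uv1,c2,uv2):
    A=np.zeros((3,3));b=np.zeros(3)
    for c,uv in((c1,uv1),(c2,uv2)):
        e,d=ray(c,*uv);M=np.eye(3)-np.outer(d,d);A+=M;b+=M@e
    P=np.linalg.solve(A,b);return P
E
python3 - <<'E'
import cv2,numpy as np
t=cv2.imread('pics/top0.png');s=cv2.imread('pics/scene0.png')
def crop(i,x,y,w,h,k,n): cv2.imwrite(n,cv2.resize(i[y:y+h,x:x+w],None,fx=k,fy=k,interpolation=cv2.INTER_NEAREST))
crop(t,260,190,160,140,5,'pics/t1.png');crop(t,60,90,160,270,2.2,'pics/t2.png');crop(s,190,220,190,140,4,'pics/s1.png');crop(s,340,130,240,180,3.3,'pics/s2.png')
E
```

```text
(no output)
```

View pics/t1.png

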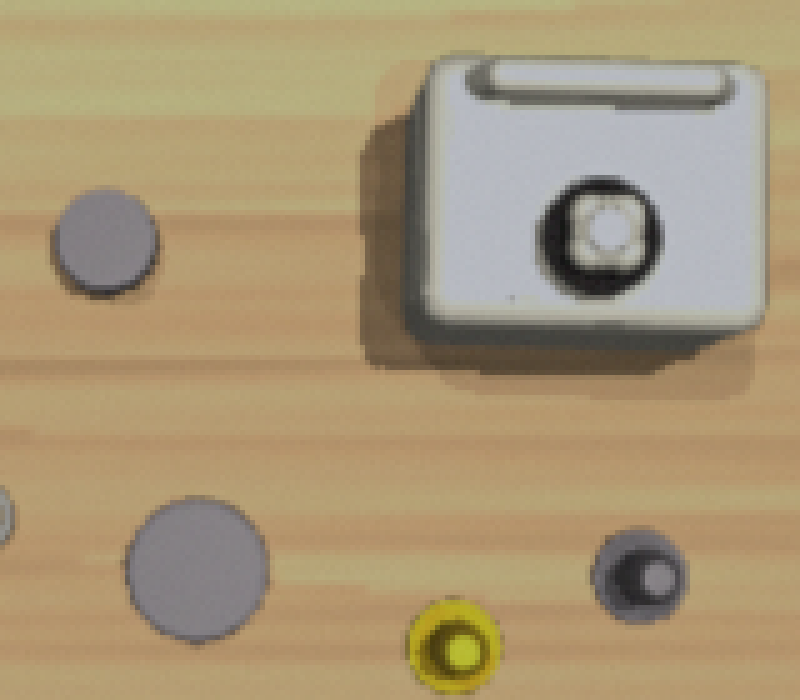

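View pics/t2.png

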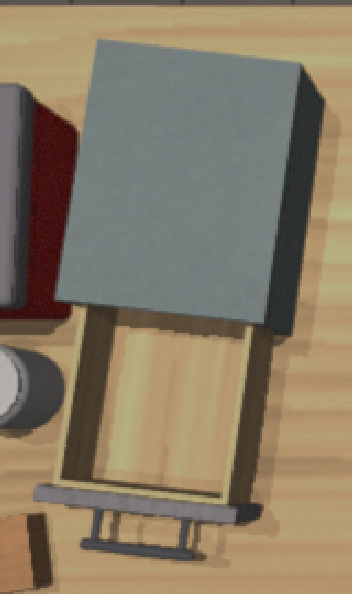

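View pics/s1.png

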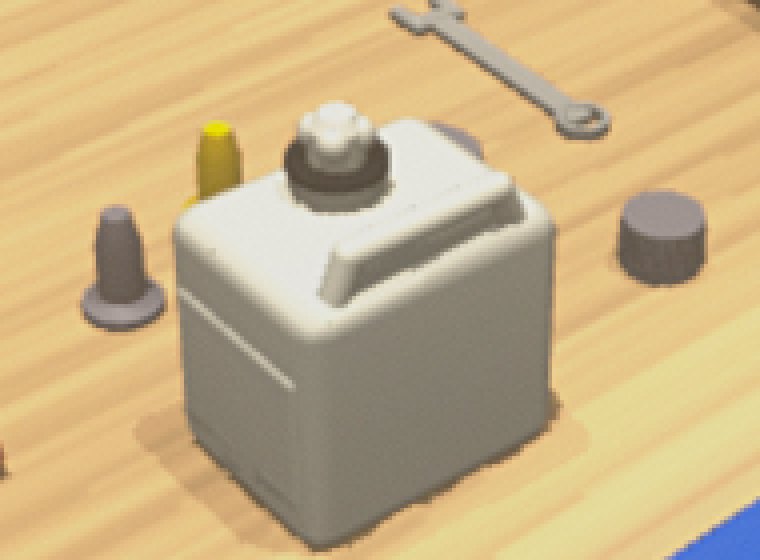

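View pics/s2.png

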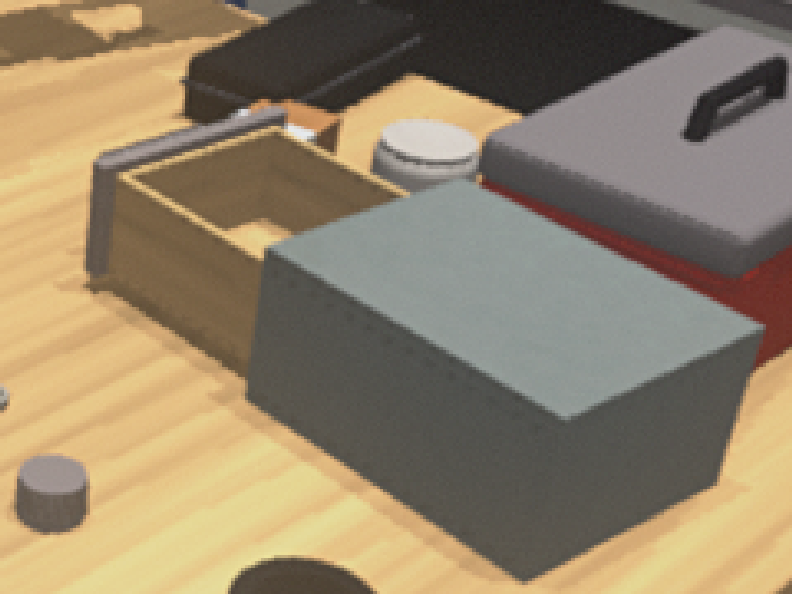

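Run:
```python
from h import *
np.set_printoptions(precision=1,suppress=True)
t=cam('top');s=cam('scene')
T=lambda u,v:(260+(u+.5)/5-.5,190+(v+.5)/5-.5)
S=lambda u,v:(190+(u+.5)/4-.5,220+(v+.5)/4-.5)
T2=lambda u,v:(60+(u+.5)/2.2-.5,90+(v+.5)/2.2-.5)
S2=lambda u,v:(340+(u+.5)/3.3-.5,130+(v+.5)/3.3-.5)
def show(n,a,b,z):
    print(n,'top@z',onz(t,*a,z),'scene@z',onz(s,*b,z),'tri',tri(t,a,s,b))
show('spout top',T(658,576),S(117,213),58)
show('spout flange',T(640,577),S(123,300),6)
show('cap top',T(106,239),S(663,208),31)
show('neck top',T(608,230),S(333,108),169)
show('ring',T(602,236),S(338,160),146)
print('yellow',onz(t,*T(462,652),58))
im=cv2.imread('pics/top0.png')
print('lid',onz(t,*T(198,569),13))
C=[onz(t,*T2(*p),120)[:2] for p in((97,40),(301,65),(267,326),(55,301))]
print('cab',np.array(C),[np.linalg.norm(C[i]-C[(i+1)%4]) for i in range(4)],np.mean(C,0))
for p in((462,180),(764,327),(568,419),(266,249)):print('cab scene',onz(s,*S2(*p),120))
ax=(C[0]-C[3]+C[1]-C[2]);print('yaw',np.arctan2(ax[1],ax[0]))
print('handle',[onz(t,*T2(*p),82) for p in((82,546),(203,558))])
print('front panel top out edge',[onz(t,*T2(*p),96) for p in((33,498),(237,522))])
print('front panel top in edge',[onz(t,*T2(*p),96) for p in((37,485),(238,507))])
print('canister corners',[onz(t,*T(*p),130) for p in((425,60),(768,60),(768,328),(420,328))])
```

```text
spout top top@z [ 466.3 -249.5   58. ] scene@z [ 465.3 -251.4   58. ] tri [ 465.7 -250.4   57.7]
spout flange top@z [ 465.1 -249.4    6. ] scene@z [ 466.2 -252.8    6. ] tri [ 464.4 -250.6    3.8]
cap top top@z [611.7 -16.7  31. ] scene@z [607.5 -15.6  31. ] tri [610.7 -17.6  33.7]
neck top top@z [ 599.6 -216.   169. ] scene@z [ 595.6 -217.5  169. ] tri [ 598.3 -217.3  170.2]
ring top@z [ 599.8 -216.7  146. ] scene@z [ 601.6 -220.   146. ] tri [ 599.6 -217.5  143.9]
yellow [ 435.2 -167.    58. ]
lid [469.4 -56.1  13. ]
cab [[868.6 340. ]
 [844.8 150.9]
 [601.4 177.1]
 [624.7 369.1]] [np.float64(190.63319698313347), np.float64(244.76241011688006), np.float64(193.4657418812589), np.float64(245.64644091790092)] [734.9 259.3]
cab scene [630.  363.1 120. ]
cab scene [869.6 336.2 120. ]
cab scene [848.  150.6 120. ]
cab scene [607.3 175.6 120. ]
yaw -0.11288911317351938
handle [array([402.5, 351.4,  82. ]), array([391.1, 240.2,  82. ])]
front panel top out edge [array([446.9, 392. ,  96. ]), array([424.5, 206.2,  96. ])]
front panel top in edge [array([458.7, 388.9,  96. ]), array([438. , 205.6,  96. ])]
canister corners [array([ 672.4, -149.1,  130. ]), array([ 672.2, -286.3,  130. ]), array([ 564.8, -284. ,  130. ]), array([ 565.2, -146.2,  130. ])]
```

```bash
cat > d.py <<'E'
import sys
from h import *
# usage: d.py x y z [yaw]
s=r.sense();R=Ro.from_euler('xyz',s['tcp_rot']);a=[float(x) for x in sys.argv[1:]]
print('t',round(s['clock'],2),'tcp',np.round(s['eef_pos'],1),'rot',np.round(s['tcp_rot'],3),'F',np.round(s['contact_force'],1),'open',round(s['opening']*85.4,1),'q',np.round(s['qpos'],2))
if len(a)>=3: print('dp',np.round(R.inv().apply(np.array(a[:3])-s['eef_pos']),1))
if len(a)>3:
    G=Ro.from_euler('xyz',[np.pi,0,a[3]]);print('ang',np.round((R.inv()*G).as_rotvec(),3))
E
python3 d.py 465.5 -250.5 150 3.024
```

```text
t 0.15 tcp [142.3 608.2 230.7] rot [-3.14  -0.     2.912] F [-0.3 -0.1 -0.2] open 85.5 q [ 1.34  0.35  1.63  0.    1.16 -0.  ]
dp [-510.3 -762.4   81.6]
ang [-0.001 -0.    -0.112]
```

```bash
python3 -m creep '[{"dp":[-116,-173,10],"angular":[0,0,-0.112],"fingers":55},{"dp":[-116,-173,10],"angular":[0,0,-0.112],"fingers":55},{"dp":[-116,-173,10],"angular":[0,0,-0.112],"fingers":55},{"dp":[-116,-173,10],"angular":[0,0,-0.112],"fingers":55},{"dp":[-116,-173,10],"angular":[0,0,-0.112],"fingers":55}]' 40; python3 d.py 465.5 -250.5 150 3.024
```

```text
clock: 0.57
eef_pos: [215.9, 411.9, 220.9]
tcp_rot: [-3.141, -0.0, 3.024]
contact_force: [1.3, 0.3, 0.3]
opening: 0.644
t 0.57 tcp [215.9 411.9 220.9] rot [-3.141 -0.     3.024] F [1.3 0.3 0.3] open 55.0 q [ 1.08  0.11  1.97 -0.    1.05 -0.37]
dp [-325.3 -628.7   71.1]
ang [-0. -0.  0.]
```

Full speed works. I'll continue towards the spot above the spout.

```bash
python3 -m creep '[{"dp":[-325,-629,20],"angular":[0,0,0],"fingers":55},{"dp":[-325,-629,20],"angular":[0,0,0],"fingers":55},{"dp":[-325,-629,20],"angular":[0,0,0],"fingers":55},{"dp":[-325,-629,20],"angular":[0,0,0],"fingers":55},{"dp":[-325,-629,20],"angular":[0,0,0],"fingers":55}]' ; python3 d.py 465.5 -250.5 150 3.024
```

```text
clock: 0.98
eef_pos: [289.0, 217.1, 215.4]
tcp_rot: [3.141, 0.0, 3.025]
contact_force: [0.1, -0.4, 0.9]
opening: 0.643
t 0.98 tcp [289.  217.1 215.4] rot [3.141 0.    3.025] F [ 0.1 -0.4  0.9] open 54.9 q [ 0.64 -0.06  2.17 -0.    1.03 -0.81]
dp [-229.9 -443.8   65.4]
ang [0.    0.    0.001]
```

```bash
python3 -m creep '[{"dp":[-253,-440,20],"angular":[0,0,0],"fingers":55},{"dp":[-253,-440,20],"angular":[0,0,0],"fingers":55},{"dp":[-253,-440,20],"angular":[0,0,0],"fingers":55},{"dp":[-253,-440,20],"angular":[0,0,0],"fingers":55},{"dp":[-253,-440,20],"angular":[0,0,0],"fingers":55}]' ; python3 d.py 465.5 -250.5 150 3.024
```

```text
clock: 1.4
eef_pos: [371.1, 25.4, 207.4]
tcp_rot: [3.141, 0.001, 3.024]
contact_force: [0.9, 0.4, -0.2]
opening: 0.641
t 1.4 tcp [371.1  25.4 207.4] rot [3.141e+00 1.000e-03 3.024e+00] F [ 0.9  0.4 -0.2] open 54.7 q [ 0.06 -0.03  2.16  0.    1.01 -1.39]
dp [-126.2 -262.9   57.4]
ang [ 0.     0.001 -0.   ]
```

```bash
python3 -m creep '[{"dp":[-126,-263,30],"angular":[0,0,0],"fingers":55},{"dp":[-126,-263,30],"angular":[0,0,0],"fingers":55},{"dp":[-126,-263,30],"angular":[0,0,0],"fingers":55},{"dp":[-126,-263,30],"angular":[0,0,0],"fingers":55},{"dp":[-126,-263,30],"angular":[0,0,0],"fingers":55}]' ; python3 d.py 465.5 -250.5 150 3.024
```

```text
clock: 1.82
eef_pos: [437.8, -170.9, 185.6]
tcp_rot: [3.141, 0.0, 3.023]
contact_force: [1.4, 0.6, -0.0]
opening: 0.642
t 1.82 tcp [ 437.8 -170.9  185.6] rot [3.141 0.    3.023] F [ 1.4  0.6 -0. ] open 54.8 q [-0.38  0.17  2.    0.    0.97 -1.83]
dp [-36.9 -75.7  35.6]
ang [ 0.     0.    -0.001]
```

```bash
python3 -m creep '[{"dp":[-37,-76,60],"angular":[0,0,0],"fingers":55},{"dp":[-37,-76,60],"angular":[0,0,0],"fingers":55},{"dp":[-37,-76,60],"angular":[0,0,0],"fingers":55},{"dp":[-37,-76,60],"angular":[0,0,0],"fingers":55}]'
python3 - <<'E'
from h import *
c=cam('wrist');im=optics.grab_frame('wrist')
for P in((465.5,-250.5,58),(465.5,-250.5,6)):
    u=proj(c,P);print(u);cv2.circle(im,tuple(int(x) for x in u),4,(0,0,255),1)
cv2.imwrite('pics/w1.png',im)
E
python3 d.py 465.5 -250.5 9 3.024
```

```text
clock: 2.15
eef_pos: [465.2, -250.8, 123.1]
tcp_rot: [3.141, -0.003, 3.021]
contact_force: [-0.2, 0.4, -0.3]
opening: 0.642
[312.01254059 257.76097214]
[312.04346336 232.74840354]
t 2.2 tcp [ 464.8 -249.2  124.3] rot [ 3.140e+00 -3.000e-03  3.022e+00] F [-0.2 -0.1  0.3] open 55.1 q [-0.49  0.34  1.93  0.    0.87 -1.95]
dp [ -1.2  -1.3 115.3]
ang [ 0.001 -0.003 -0.002]
```

View pics/w1.png

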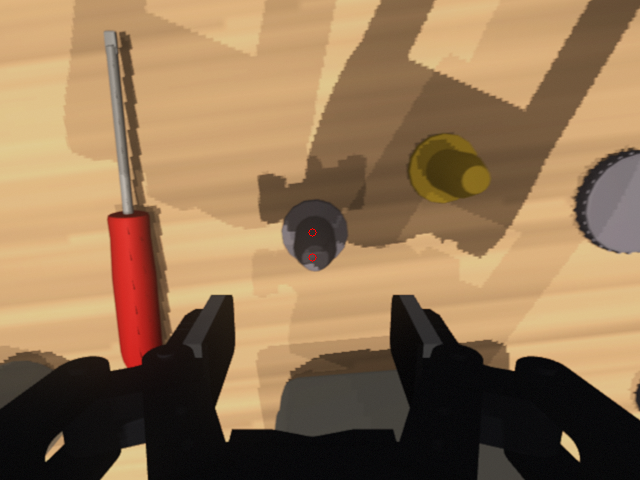

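The wrist view shows the grey spout between the jaws, with its top at (318,258) and flange at (315,232). My prediction is within about 2 mm. The yellow one is at (450,170), clear of the fingers. I'm descending.

```bash
python3 -m creep '[{"dp":[-1,0,40],"angular":[0,0,0],"fingers":55},{"dp":[-1,0,80],"angular":[0,0,0],"fingers":55},{"dp":[-1,0,105],"angular":[0,0,0],"fingers":55},{"dp":[-1,0,115],"angular":[0,0,0],"fingers":55},{"dp":[-1,0,115],"angular":[0,0,0],"fingers":55}]' ; python3 d.py 465.5 -249.3 9 3.024
```

```text
clock: 2.62
eef_pos: [465.3, -246.9, 9.8]
tcp_rot: [3.14, -0.003, 3.025]
contact_force: [-0.6, 0.7, 0.2]
opening: 0.647
t 2.62 tcp [ 465.3 -246.9    9.8] rot [ 3.140e+00 -3.000e-03  3.025e+00] F [-0.6  0.7  0.2] open 55.3 q [-0.49  0.52  1.99  0.    0.63 -1.94]
dp [-0.5 -2.4  0.8]
ang [ 0.001 -0.003  0.001]
```

```bash
python3 -m creep '[{"dp":[0,-2,1],"angular":[0,0,0],"fingers":55},{"dp":[0,-2,1],"angular":[0,0,0],"fingers":18},{"dp":[0,-2,1],"angular":[0,0,0],"fingers":18},{"dp":[0,-2,1],"angular":[0,0,0],"fingers":18},{"dp":[0,-2,1],"angular":[0,0,0],"fingers":18}]' 30; python3 -m creep '[{"dp":[0,0,0],"angular":[0,0,0],"fingers":18},{"dp":[0,0,-5],"angular":[0,0,0],"fingers":18},{"dp":[0,0,-40],"angular":[0,0,0],"fingers":18},{"dp":[0,0,-60],"angular":[0,0,0],"fingers":18}]'; python3 d.py 530 288 200 3.024
```

```text
clock: 3.03
eef_pos: [467.5, -251.1, 11.7]
tcp_rot: [-3.141, 0.003, 3.024]
contact_force: [-0.5, 1.3, 9.1]
opening: 0.272
clock: 3.37
eef_pos: [466.5, -250.7, 72.0]
tcp_rot: [-3.141, 0.0, 3.024]
contact_force: [0.3, -1.0, 0.2]
opening: 0.274
t 3.37 tcp [ 466.5 -250.7   72. ] rot [-3.141  0.     3.024] F [ 0.3 -1.   0.2] open 23.4 q [-0.5   0.42  1.96 -0.    0.76 -1.95]
dp [ 3.000e-01  5.424e+02 -1.281e+02]
ang [-0.  0. -0.]
```

```bash
python3 -m creep '[{"dp":[0,20,-40],"angular":[0,0,0],"fingers":18},{"dp":[0,50,-70],"angular":[0,0,0],"fingers":18},{"dp":[0,90,-85],"angular":[0,0,0],"fingers":18},{"dp":[0,130,-90],"angular":[0,0,0],"fingers":18},{"dp":[0,171,-90],"angular":[0,0,0],"fingers":18}]'; python3 -m creep '[{"dp":[0,41,0],"angular":[0,0,0],"fingers":18},{"dp":[0,82,0],"angular":[0,0,0],"fingers":18},{"dp":[0,123,0],"angular":[0,0,0],"fingers":18},{"dp":[0,164,0],"angular":[0,0,0],"fingers":18},{"dp":[0,205,0],"angular":[0,0,0],"fingers":18}]';python3 d.py 530 288 130 3.024
```

```text
clock: 3.78
eef_pos: [487.5, -81.9, 163.0]
tcp_rot: [-3.141, 0.005, 3.022]
contact_force: [1.3, 0.3, -0.1]
opening: 0.269
clock: 4.2
eef_pos: [510.2, 122.7, 161.0]
tcp_rot: [3.141, 0.001, 3.024]
contact_force: [0.7, -0.6, -0.2]
opening: 0.27
t 4.2 tcp [510.2 122.7 161. ] rot [3.141e+00 1.000e-03 3.024e+00] F [ 0.7 -0.6 -0.2] open 23.0 q [ 0.23  0.28  1.91 -0.    0.95 -1.22]
dp [ -0.2 166.4  31.1]
ang [ 0.     0.001 -0.   ]
```

```bash
python3 -m creep '[{"dp":[0,41,0],"angular":[0,0,0],"fingers":18},{"dp":[0,82,0],"angular":[0,0,0],"fingers":18},{"dp":[0,123,0],"angular":[0,0,0],"fingers":18},{"dp":[0,166,0],"angular":[0,0,0],"fingers":18},{"dp":[0,166,0],"angular":[0,0,0],"fingers":18}]'
python3 - <<'E'
from h import *
cv2.imwrite('pics/w2.png',optics.grab_frame('wrist'));im=optics.grab_frame('top');cv2.imwrite('pics/t3.png',cv2.resize(im[150:370,20:260],None,fx=2.5,fy=2.5))
E
python3 d.py 530 288 24 3.024
```

```text
clock: 4.62
eef_pos: [530.8, 292.2, 161.2]
tcp_rot: [3.137, 0.003, 3.027]
contact_force: [-0.2, 0.3, -0.7]
opening: 0.274
t 4.72 tcp [529.6 287.2 160.4] rot [3.141e+00 1.000e-03 3.027e+00] F [-0.5  0.2 -0.6] open 23.4 q [ 0.49  0.39  1.75 -0.    1.   -0.96]
dp [ -0.2   0.8 136.4]
ang [0.    0.001 0.003]
```

View pics/w2.png

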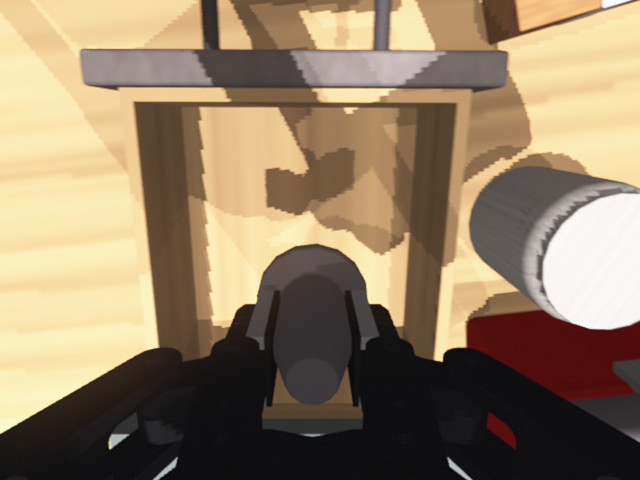

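View pics/t3.png

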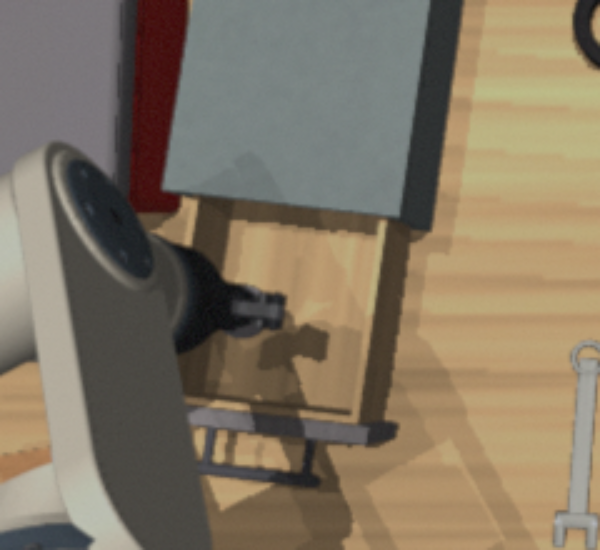

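The spout is over the drawer and aligned with it. In the wrist view the drawer walls are at x=135 and 463, with the spout at 313. Lowering it now.

```bash
python3 -m creep '[{"dp":[0,0,40],"angular":[0,0,0],"fingers":18},{"dp":[0,0,80],"angular":[0,0,0],"fingers":18},{"dp":[0,0,110],"angular":[0,0,0],"fingers":18},{"dp":[0,0,128],"angular":[0,0,0],"fingers":18},{"dp":[0,0,133],"angular":[0,0,0],"fingers":18}]'; python3 d.py 530 288 24 3.024;python3 -m creep '[{"dp":[0,0,2],"angular":[0,0,0],"fingers":18},{"dp":[0,0,4],"angular":[0,0,0],"fingers":18},{"dp":[0,0,4],"angular":[0,0,0],"fingers":18}]'; python3 d.py 530 288 24 3.024
```

```text
clock: 5.13
eef_pos: [532.4, 282.7, 30.2]
tcp_rot: [-3.139, 0.004, 3.025]
contact_force: [-4.8, -28.8, 86.2]
opening: 0.269
t 5.13 tcp [532.4 282.7  30.2] rot [-3.139  0.004  3.025] F [ -4.8 -28.8  86.2] open 22.9 q [ 0.49  0.57  1.82 -0.01  0.75 -0.96]
dp [3.1 5.  6.2]
ang [-0.002  0.004  0.001]
clock: 5.38
eef_pos: [534.6, 282.4, 30.3]
tcp_rot: [-3.141, 0.008, 3.024]
contact_force: [-3.9, -25.9, 63.3]
opening: 0.273
t 5.38 tcp [534.6 282.4  30.3] rot [-3.141  0.008  3.024] F [ -3.9 -25.9  63.3] open 23.3 q [ 0.49  0.57  1.82 -0.01  0.75 -0.96]
dp [5.3 5.  6.3]
ang [-0.     0.008  0.   ]
```

```bash
python3 -m creep '[{"dp":[0,0,-10],"angular":[0,0,0],"fingers":18},{"dp":[0,0,-12],"angular":[0,0,0],"fingers":18},{"dp":[0,0,-12],"angular":[0,0,0],"fingers":18}]'
python3 - <<'E'
from h import *
cv2.imwrite('pics/w3.png',optics.grab_frame('wrist'))
im=optics.grab_frame('scene');cv2.imwrite('pics/s3.png',cv2.resize(im[30:300,320:640],None,fx=2.2,fy=2.2))
im=optics.grab_frame('top');cv2.imwrite('pics/t4.png',cv2.resize(im[150:370,20:260],None,fx=2.5,fy=2.5))
E
python3 d.py 530 288 24 3.024
```

```text
clock: 5.63
eef_pos: [530.5, 284.4, 36.3]
tcp_rot: [3.141, 0.001, 3.022]
contact_force: [1.2, 0.2, 0.3]
opening: 0.27
t 5.78 tcp [529.4 284.8  34.4] rot [-3.141e+00 -1.000e-03  3.023e+00] F [-0.2 -0.5 -1.2] open 23.4 q [ 0.49  0.56  1.82 -0.    0.76 -0.96]
dp [-0.3  3.3 10.4]
ang [-0.001 -0.001 -0.001]
```

View pics/w3.png

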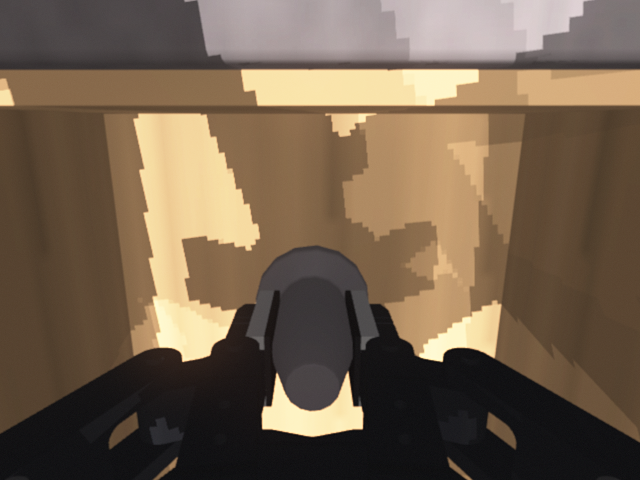

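View pics/s3.png

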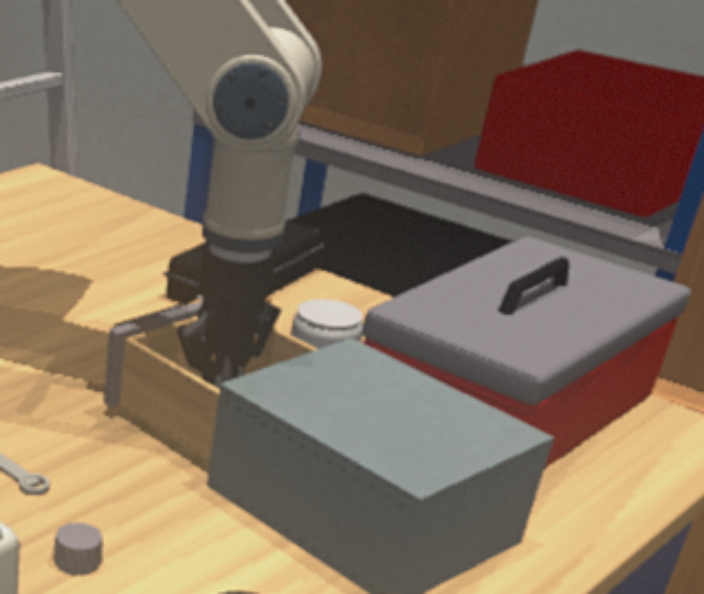

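View pics/t4.png

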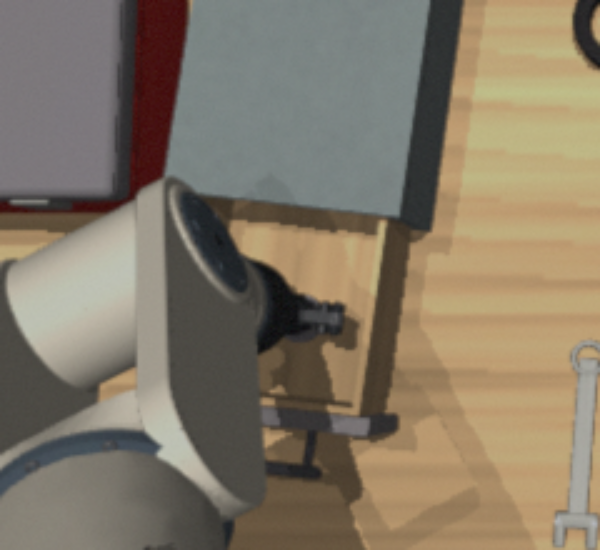

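The force came from the spout's foot meeting the drawer floor at TCP z≈30, so the floor is higher than I assumed. The spout is still upright in the grip and inside the drawer. I'll lower it gently and release.

```bash
python3 -m creep '[{"dp":[0,0,1],"angular":[0,0,0],"fingers":18},{"dp":[0,0,2],"angular":[0,0,0],"fingers":18},{"dp":[0,0,2],"angular":[0,0,0],"fingers":18}]'; python3 -m creep '[{"dp":[0,0,1],"angular":[0,0,0],"fingers":18},{"dp":[0,0,1.5],"angular":[0,0,0],"fingers":18},{"dp":[0,0,1.5],"angular":[0,0,0],"fingers":18}]'; python3 d.py 530 288 24 3.024
```

```text
clock: 6.03
eef_pos: [529.3, 285.4, 32.0]
tcp_rot: [-3.141, -0.001, 3.024]
contact_force: [0.4, -0.2, -0.8]
opening: 0.273
clock: 6.28
eef_pos: [529.7, 285.5, 31.0]
tcp_rot: [-3.141, -0.0, 3.024]
contact_force: [-0.3, -0.7, -0.2]
opening: 0.268
t 6.28 tcp [529.7 285.5  31. ] rot [-3.141 -0.     3.024] F [-0.3 -0.7 -0.2] open 22.9 q [ 0.49  0.57  1.82  0.    0.76 -0.96]
dp [-0.1  2.5  7. ]
ang [-0. -0. -0.]
```

```bash
python3 -m creep '[{"dp":[0,0,1],"angular":[0,0,0],"fingers":18},{"dp":[0,0,2],"angular":[0,0,0],"fingers":18},{"dp":[0,0,2],"angular":[0,0,0],"fingers":18}]'; python3 d.py
```

```text
clock: 6.53
eef_pos: [530.9, 285.5, 30.8]
tcp_rot: [3.141, 0.002, 3.024]
contact_force: [-0.6, -3.5, 13.4]
opening: 0.273
t 6.53 tcp [530.9 285.5  30.8] rot [3.141e+00 2.000e-03 3.024e+00] F [-0.6 -3.5 13.4] open 23.4 q [ 0.49  0.57  1.82 -0.    0.76 -0.96]
```

```bash
python3 -m creep '[{"dp":[0,0,-1],"angular":[0,0,0],"fingers":18},{"dp":[0,0,-1],"angular":[0,0,0],"fingers":30},{"dp":[0,0,-1],"angular":[0,0,0],"fingers":50},{"dp":[0,0,-1],"angular":[0,0,0],"fingers":50},{"dp":[0,0,-1],"angular":[0,0,0],"fingers":50}]'; python3 -m creep '[{"dp":[0,0,-20],"angular":[0,0,0],"fingers":50},{"dp":[0,0,-60],"angular":[0,0,0],"fingers":50},{"dp":[0,0,-100],"angular":[0,0,0],"fingers":50},{"dp":[0,0,-130],"angular":[0,0,0],"fingers":50},{"dp":[0,0,-130],"angular":[0,0,0],"fingers":50}]'
python3 - <<'E'
from h import *
cv2.imwrite('pics/w4.png',optics.grab_frame('wrist'))
E
python3 d.py 345 305 62
```

```text
clock: 6.95
eef_pos: [529.7, 285.5, 30.1]
tcp_rot: [-3.141, -0.0, 3.024]
contact_force: [0.8, 0.2, -0.9]
opening: 0.585
clock: 7.37
eef_pos: [533.1, 287.3, 166.8]
tcp_rot: [3.136, 0.008, 3.024]
contact_force: [-0.3, 1.0, 1.0]
opening: 0.583
t 7.42 tcp [531.8 286.7 163.9] rot [3.138 0.005 3.024] F [ 0.2 -0.1  0. ] open 49.8 q [ 0.49  0.39  1.75  0.    1.   -0.96]
dp [188.3  -4.1 100.9]
```

View pics/w4.png

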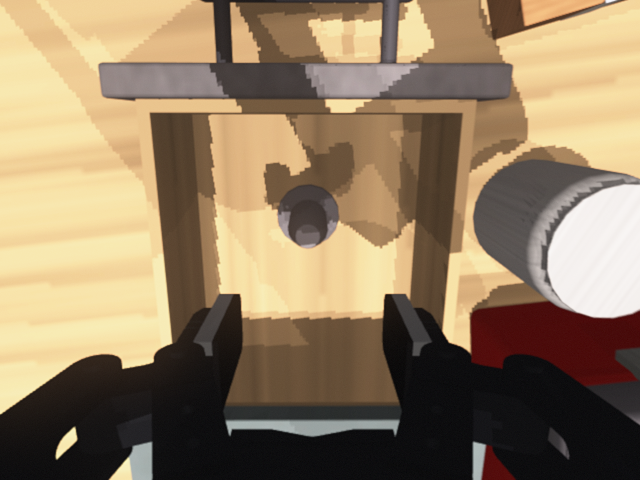

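The wrist view shows the spout standing at (307,220) in the drawer. Next I go in front of the bar handle with closed fingers.

```bash
python3 d.py 355 303 66; python3 -m creep '[{"dp":[41,0,0],"angular":[0,0,0],"fingers":0},{"dp":[82,0,0],"angular":[0,0,0],"fingers":0},{"dp":[123,-2,0],"angular":[0,0,0],"fingers":0},{"dp":[164,-3,0],"angular":[0,0,0],"fingers":0},{"dp":[178,-4,0],"angular":[0,0,0],"fingers":0}]' 40; python3 d.py 355 303 66 3.024
python3 - <<'E'
from h import *
cv2.imwrite('pics/w5.png',optics.grab_frame('wrist'))
E
```

```text
t 7.42 tcp [531.8 286.7 163.9] rot [3.138 0.005 3.024] F [ 0.2 -0.1  0. ] open 49.8 q [ 0.49  0.39  1.75  0.    1.   -0.96]
dp [178.1  -4.9  96.9]
clock: 7.83
eef_pos: [346.9, 300.7, 158.4]
tcp_rot: [-3.138, -0.005, 3.024]
contact_force: [-0.1, -0.8, -0.2]
opening: 0.0
t 7.83 tcp [346.9 300.7 158.4] rot [-3.138 -0.005  3.024] F [-0.1 -0.8 -0.2] open 0.0 q [ 0.71  0.19  2.04  0.    0.91 -0.74]
dp [-8.2  3.6 92.4]
ang [-0.004 -0.005  0.   ]
```

View pics/w5.png

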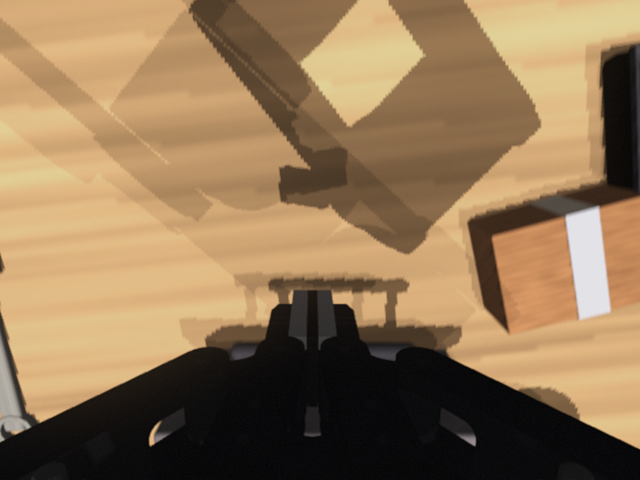

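```bash
python3 - <<'E'
from h import *
c=cam('wrist');print(proj(c,(397,297,82)),onz(c,243,350,82),onz(c,385,350,82),proj(c,(355,303,66)))
E
python3 -m creep '[{"dp":[0,3,40],"angular":[0,0,0],"fingers":0},{"dp":[0,3,75],"angular":[0,0,0],"fingers":0},{"dp":[0,3,91],"angular":[0,0,0],"fingers":0},{"dp":[0,3,91],"angular":[0,0,0],"fingers":0}]'; python3 d.py 380 300 66
```

```text
[315.51847362 336.87366881] [400.45044687 255.02658047  82.        ] [409.69733753 335.29738896  82.        ] [317.40181973 256.59592709]
clock: 8.22
eef_pos: [351.1, 303.5, 65.5]
tcp_rot: [-3.136, -0.005, 3.024]
contact_force: [-0.4, -1.2, -0.6]
opening: 0.001
t 8.22 tcp [351.1 303.5  65.5] rot [-3.136 -0.005  3.024] F [-0.4 -1.2 -0.6] open 0.1 q [ 0.71  0.35  2.1  -0.    0.7  -0.74]
dp [-29.1  -0.1  -0.7]
```

```bash
python3 -m creep '[{"dp":[-15,0,0],"angular":[0,0,0],"fingers":0},{"dp":[-25,0,0],"angular":[0,0,0],"fingers":0},{"dp":[-33,0,0],"angular":[0,0,0],"fingers":0},{"dp":[-41,0,0],"angular":[0,0,0],"fingers":0},{"dp":[-50,0,0],"angular":[0,0,0],"fingers":0}]'; python3 -m creep '[{"dp":[-10,0,0],"angular":[0,0,0],"fingers":0},{"dp":[-21,0,0],"angular":[0,0,0],"fingers":0},{"dp":[-32,0,0],"angular":[0,0,0],"fingers":0},{"dp":[-43,0,0],"angular":[0,0,0],"fingers":0},{"dp":[-54,0,0],"angular":[0,0,0],"fingers":0}]';python3 -m creep '[{"dp":[-11,0,0],"angular":[0,0,0],"fingers":0},{"dp":[-22,0,0],"angular":[0,0,0],"fingers":0},{"dp":[-33,0,0],"angular":[0,0,0],"fingers":0},{"dp":[-43,0,0],"angular":[0,0,0],"fingers":0},{"dp":[-52,0,0],"angular":[0,0,0],"fingers":0}]'; python3 d.py
```

```text
clock: 8.63
eef_pos: [404.0, 299.7, 70.2]
tcp_rot: [3.14, 0.001, 3.023]
contact_force: [-1.4, 1.7, 0.7]
opening: 0.002
clock: 9.05
eef_pos: [457.4, 293.0, 69.4]
tcp_rot: [-3.142, -0.0, 3.024]
contact_force: [-1.5, -0.0, 1.2]
opening: -0.002
clock: 9.47
eef_pos: [508.9, 286.9, 69.2]
tcp_rot: [-3.141, -0.0, 3.024]
contact_force: [-1.0, -0.8, 0.4]
opening: 0.003
t 9.47 tcp [508.9 286.9  69.2] rot [-3.141 -0.     3.024] F [-1.  -0.8  0.4] open 0.2 q [ 0.51  0.49  1.84 -0.    0.81 -0.94]
```

```bash
python3 -m creep '[{"dp":[-8,0,0],"angular":[0,0,0],"fingers":0},{"dp":[-14,0,0],"angular":[0,0,0],"fingers":0},{"dp":[-19,0,0],"angular":[0,0,0],"fingers":0},{"dp":[-24,0,0],"angular":[0,0,0],"fingers":0},{"dp":[-28,0,0],"angular":[0,0,0],"fingers":0}]'; python3 -m creep '[{"dp":[-2,0,0],"angular":[0,0,0],"fingers":0},{"dp":[-4,0,0],"angular":[0,0,0],"fingers":0},{"dp":[-6,0,0],"angular":[0,0,0],"fingers":0},{"dp":[-6,0,0],"angular":[0,0,0],"fingers":0}]'; python3 d.py
```

```text
clock: 9.88
eef_pos: [535.9, 283.7, 69.3]
tcp_rot: [-3.141, -0.0, 3.024]
contact_force: [-1.5, -0.4, 0.2]
opening: 0.003
clock: 10.22
eef_pos: [542.0, 283.2, 69.4]
tcp_rot: [3.141, 0.0, 3.024]
contact_force: [0.4, -0.3, 0.4]
opening: 0.001
t 10.22 tcp [542.  283.2  69.4] rot [3.141 0.    3.024] F [ 0.4 -0.3  0.4] open 0.0 q [ 0.48  0.52  1.78 -0.    0.84 -0.97]
```

```bash
python3 -m creep '[{"dp":[-2,0,0],"angular":[0,0,0],"fingers":0},{"dp":[-4,0,0],"angular":[0,0,0],"fingers":0},{"dp":[-6,0,0],"angular":[0,0,0],"fingers":0},{"dp":[-8,0,0],"angular":[0,0,0],"fingers":0}]';  python3 -m creep '[{"dp":[-2,0,0],"angular":[0,0,0],"fingers":0},{"dp":[-4,0,0],"angular":[0,0,0],"fingers":0},{"dp":[-4,0,0],"angular":[0,0,0],"fingers":0}]'
python3 - <<'E'
from h import *
im=optics.grab_frame('scene');cv2.imwrite('pics/s4.png',cv2.resize(im[30:300,320:640],None,fx=2.2,fy=2.2))
E
python3 d.py
```

```text
clock: 10.55
eef_pos: [549.4, 282.2, 69.3]
tcp_rot: [-3.141, -0.001, 3.024]
contact_force: [-10.4, 2.6, 3.5]
opening: 0.002
clock: 10.8
eef_pos: [549.5, 282.1, 69.2]
tcp_rot: [-3.14, -0.008, 3.023]
contact_force: [-18.9, 6.2, 12.0]
opening: -0.002
t 10.85 tcp [549.5 282.1  69.2] rot [-3.14  -0.008  3.023] F [-18.3   5.2  12.4] open -0.2 q [ 0.47  0.53  1.76  0.    0.85 -0.98]
```

View pics/s4.png

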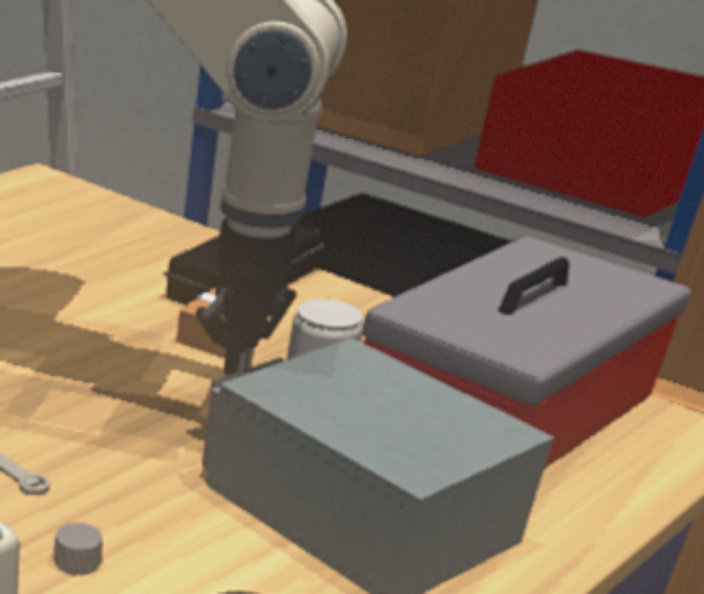

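The drawer stopped hard after about 159 mm of travel, which matches the measured opening, and the panel is flush. I'm backing off and heading for the cap.

```bash
python3 -m creep '[{"dp":[8,0,0],"angular":[0,0,0],"fingers":0},{"dp":[20,0,0],"angular":[0,0,0],"fingers":0},{"dp":[30,0,-30],"angular":[0,0,0],"fingers":0},{"dp":[30,0,-70],"angular":[0,0,0],"fingers":70},{"dp":[30,0,-110],"angular":[0,0,0],"fingers":70}]'; python3 d.py 610 -17.3 120 3.024
```

```text
clock: 11.27
eef_pos: [522.1, 284.8, 179.6]
tcp_rot: [-3.14, -0.002, 3.024]
contact_force: [0.8, 0.8, 0.6]
opening: 0.276
t 11.27 tcp [522.1 284.8 179.6] rot [-3.140e+00 -2.000e-03  3.024e+00] F [0.8 0.8 0.6] open 23.6 q [ 0.5   0.36  1.75 -0.    1.04 -0.96]
dp [-122.8 -289.6   59.8]
ang [-0.002 -0.002  0.   ]
```

```bash
python3 -m creep '[{"dp":[-123,-290,0],"angular":[0,0,0],"fingers":70},{"dp":[-123,-290,0],"angular":[0,0,0],"fingers":70},{"dp":[-123,-290,0],"angular":[0,0,0],"fingers":70},{"dp":[-123,-290,0],"angular":[0,0,0],"fingers":70},{"dp":[-123,-290,0],"angular":[0,0,0],"fingers":70}]';  python3 d.py 610 -17.3 120 3.024
```

```text
clock: 11.68
eef_pos: [582.1, 83.5, 179.7]
tcp_rot: [-3.142, 0.001, 3.024]
contact_force: [0.1, 0.0, -0.1]
opening: 0.821
t 11.68 tcp [582.1  83.5 179.7] rot [-3.142e+00  1.000e-03  3.024e+00] F [ 0.1  0.  -0.1] open 70.1 q [ 0.14  0.35  1.76 -0.    1.03 -1.31]
dp [-39.4 -96.8  59.7]
ang [-0.     0.001  0.   ]
```

```bash
python3 -m creep '[{"dp":[-39,-97,50],"angular":[0,0,0],"fingers":70},{"dp":[-39,-97,50],"angular":[0,0,0],"fingers":70},{"dp":[-39,-97,50],"angular":[0,0,0],"fingers":70},{"dp":[-39,-97,50],"angular":[0,0,0],"fingers":70},{"dp":[-39,-97,50],"angular":[0,0,0],"fingers":70}]'
python3 - <<'E'
from h import *
c=cam('wrist');im=optics.grab_frame('wrist')
u=proj(c,(610.5,-17.3,31));print(u);cv2.circle(im,tuple(int(x) for x in u),4,(0,0,255),1)
cv2.imwrite('pics/w6.png',im)
cv2.imwrite('pics/t5.png',optics.grab_frame('top'))
E
python3 d.py 610.5 -17.3 3 3.024
```

```text
clock: 12.1
eef_pos: [608.7, -17.2, 128.3]
tcp_rot: [-3.141, -0.001, 3.021]
contact_force: [-0.3, -0.7, 0.5]
opening: 0.821
[311.80533071 243.37195798]
t 12.2 tcp [609.3 -15.2 129.6] rot [3.141 0.    3.024] F [-0.3 -0.3 -0.7] open 70.3 q [-0.03  0.44  1.75  0.    0.95 -1.48]
dp [ -1.4  -1.9 126.6]
ang [ 0.  0. -0.]
```

View pics/w6.png

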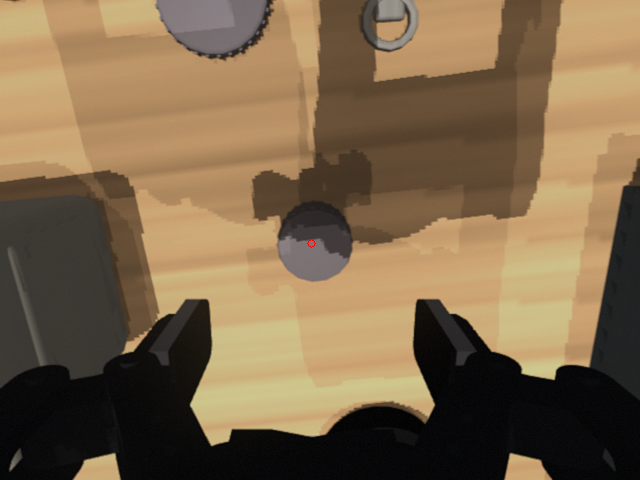

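View pics/t5.png

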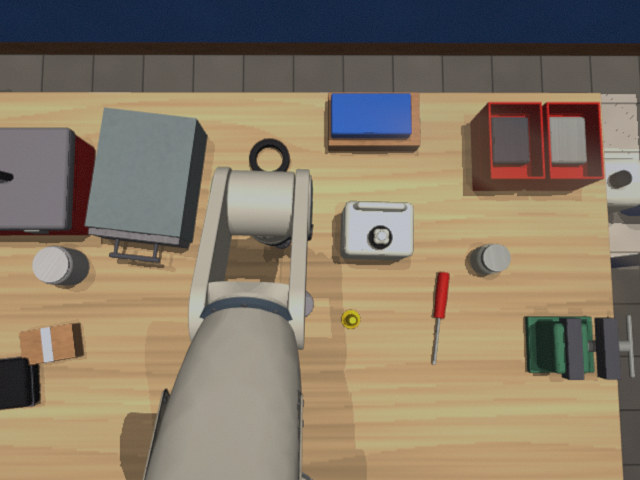

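The top view shows the drawer shut. The wrist view has the cap top at (315,243), on the prediction of (312,243). Descending on the cap.

```bash
python3 -m creep '[{"dp":[-1,-1,40],"angular":[0,0,0],"fingers":70},{"dp":[-1,-1,80],"angular":[0,0,0],"fingers":70},{"dp":[-1,-1,110],"angular":[0,0,0],"fingers":70},{"dp":[-1,-1,122],"angular":[0,0,0],"fingers":70},{"dp":[-1,-1,126],"angular":[0,0,0],"fingers":70}]'; python3 -m creep '[{"dp":[0,0,0],"angular":[0,0,0],"fingers":70},{"dp":[0,0,0],"angular":[0,0,0],"fingers":70}]'; python3 d.py 610.5 -16.6 3 3.024
```

```text
clock: 12.62
eef_pos: [608.8, -15.5, 1.8]
tcp_rot: [-3.141, -0.003, 3.025]
contact_force: [1.1, -0.3, 0.0]
opening: 0.818
clock: 12.78
eef_pos: [611.6, -16.3, 5.1]
tcp_rot: [3.141, 0.002, 3.025]
contact_force: [0.6, 0.2, -0.5]
opening: 0.817
t 12.78 tcp [611.6 -16.3   5.1] rot [3.141e+00 2.000e-03 3.025e+00] F [ 0.6  0.2 -0.5] open 69.8 q [-0.03  0.62  1.8  -0.    0.72 -1.48]
dp [ 1.  -0.4  2.1]
ang [0.    0.002 0.001]
```

```bash
python3 -m creep '[{"dp":[0,0,0],"angular":[0,0,0],"fingers":50},{"dp":[0,0,0],"angular":[0,0,0],"fingers":36},{"dp":[0,0,0],"angular":[0,0,0],"fingers":36},{"dp":[0,0,0],"angular":[0,0,0],"fingers":36},{"dp":[0,0,0],"angular":[0,0,0],"fingers":36}]' 90; python3 d.py;python3 -m creep '[{"dp":[0,0,0],"angular":[0,0,0],"fingers":36},{"dp":[0,0,-20],"angular":[0,0,0],"fingers":36},{"dp":[0,0,-60],"angular":[0,0,0],"fingers":36},{"dp":[0,0,-100],"angular":[0,0,0],"fingers":36},{"dp":[0,0,-140],"angular":[0,0,0],"fingers":36}]'; python3 d.py 599 -216.8 220 3.024
```

```text
clock: 13.2
eef_pos: [611.5, -16.8, 5.7]
tcp_rot: [3.141, 0.003, 3.024]
contact_force: [-1.4, 1.1, 11.9]
opening: 0.492
t 13.2 tcp [611.5 -16.8   5.7] rot [3.141e+00 3.000e-03 3.024e+00] F [-1.4  1.1 11.9] open 42.0 q [-0.03  0.62  1.8   0.    0.72 -1.48]
clock: 13.62
eef_pos: [609.9, -16.9, 145.7]
tcp_rot: [3.142, 0.0, 3.024]
contact_force: [0.2, 0.2, 0.1]
opening: 0.49
t 13.62 tcp [609.9 -16.9 145.7] rot [3.142 0.    3.024] F [0.2 0.2 0.1] open 41.8 q [-0.03  0.42  1.74  0.    0.98 -1.48]
dp [ -12.7 -199.8  -74.3]
ang [ 0.  0. -0.]
```

The 12 N during closing means the fingertips swung down to the bench, so they sit level with the cap's rim. They would hit the rubber ring before the cap seats. I'll set the cap back on the same spot and regrip it about 8 mm higher.

```bash
python3 -m creep '[{"dp":[0,0,40],"angular":[0,0,0],"fingers":36},{"dp":[0,0,80],"angular":[0,0,0],"fingers":36},{"dp":[0,0,110],"angular":[0,0,0],"fingers":36},{"dp":[0,0,127],"angular":[0,0,0],"fingers":36},{"dp":[0,0,134],"angular":[0,0,0],"fingers":36}]'; python3 -m creep '[{"dp":[0,0,2],"angular":[0,0,0],"fingers":36},{"dp":[0,0,4],"angular":[0,0,0],"fingers":36},{"dp":[0,0,4],"angular":[0,0,0],"fingers":36}]'; python3 d.py
```

```text
clock: 14.03
eef_pos: [608.6, -16.9, 7.4]
tcp_rot: [-3.141, -0.003, 3.024]
contact_force: [0.2, 0.0, 0.2]
opening: 0.49
clock: 14.28
eef_pos: [611.2, -16.9, 6.6]
tcp_rot: [3.141, 0.002, 3.024]
contact_force: [0.2, 0.3, 0.4]
opening: 0.489
t 14.28 tcp [611.2 -16.9   6.6] rot [3.141e+00 2.000e-03 3.024e+00] F [0.2 0.3 0.4] open 41.7 q [-0.03  0.61  1.8  -0.    0.72 -1.48]
```

```bash
python3 -m creep '[{"dp":[0,0,1],"angular":[0,0,0],"fingers":36},{"dp":[0,0,1],"angular":[0,0,0],"fingers":50},{"dp":[0,0,1],"angular":[0,0,0],"fingers":56},{"dp":[0,0,1],"angular":[0,0,0],"fingers":56}]'; python3 d.py; python3 -m creep '[{"dp":[0,0,-4],"angular":[0,0,0],"fingers":56},{"dp":[0,0,-9],"angular":[0,0,0],"fingers":56},{"dp":[0,0,-9],"angular":[0,0,0],"fingers":56},{"dp":[0,0,-9],"angular":[0,0,0],"fingers":56}]'; python3 -m creep '[{"dp":[0,0,0],"angular":[0,0,0],"fingers":50},{"dp":[0,0,0],"angular":[0,0,0],"fingers":36},{"dp":[0,0,0],"angular":[0,0,0],"fingers":36},{"dp":[0,0,0],"angular":[0,0,0],"fingers":36},{"dp":[0,0,0],"angular":[0,0,0],"fingers":36}]' 100; python3 d.py
```

```text
clock: 14.62
eef_pos: [610.6, -16.8, 5.0]
tcp_rot: [3.142, 0.001, 3.024]
contact_force: [-0.3, -0.3, 0.7]
opening: 0.658
t 14.62 tcp [610.6 -16.8   5. ] rot [3.142e+00 1.000e-03 3.024e+00] F [-0.3 -0.3  0.7] open 56.2 q [-0.03  0.62  1.8  -0.    0.72 -1.48]
clock: 14.95
eef_pos: [610.7, -16.8, 14.0]
tcp_rot: [3.142, 0.001, 3.024]
contact_force: [0.3, -1.0, -0.6]
opening: 0.656
clock: 15.37
eef_pos: [610.2, -16.8, 14.1]
tcp_rot: [3.142, -0.0, 3.024]
contact_force: [-2.7, 0.4, 10.7]
opening: 0.479
t 15.37 tcp [610.2 -16.8  14.1] rot [ 3.142 -0.     3.024] F [-2.7  0.4 10.7] open 40.9 q [-0.03  0.6   1.8   0.    0.74 -1.48]
```

```bash
python3 -m creep '[{"dp":[0,0,-20],"angular":[0,0,0],"fingers":36},{"dp":[0,0,-60],"angular":[0,0,0],"fingers":36},{"dp":[0,0,-100],"angular":[0,0,0],"fingers":36},{"dp":[0,0,-141],"angular":[0,0,0],"fingers":36},{"dp":[0,0,-182],"angular":[0,0,0],"fingers":36}]';python3 -m creep '[{"dp":[0,0,-20],"angular":[0,0,0],"fingers":36},{"dp":[0,-10,-20],"angular":[0,0,0],"fingers":36},{"dp":[0,-10,-20],"angular":[0,0,0],"fingers":36},{"dp":[0,-10,-20],"angular":[0,0,0],"fingers":36},{"dp":[0,-10,-20],"angular":[0,0,0],"fingers":36}]'
python3 - <<'E'
from h import *
c=cam('wrist');im=optics.grab_frame('wrist');s=r.sense()
print(onz(c,320,330,s['eef_pos'][2]+17))
cv2.imwrite('pics/w7.png',im)
E
python3 d.py 599 -216.8 215 3.024
```

```text
clock: 15.78
eef_pos: [609.6, -16.8, 196.8]
tcp_rot: [-3.141, -0.001, 3.024]
contact_force: [0.1, -0.5, -0.7]
opening: 0.477
clock: 16.2
eef_pos: [607.9, -26.7, 213.4]
tcp_rot: [-3.141, -0.003, 3.023]
contact_force: [-0.0, -0.1, -1.0]
opening: 0.474
[607.0287669  -23.62264343 230.40860827]
t 16.25 tcp [608.  -26.6 213.4] rot [-3.141e+00 -3.000e-03  3.024e+00] F [-0.5  0.1 -0.2] open 40.6 q [-0.05  0.35  1.69  0.    1.11 -1.5 ]
dp [ -13.5 -189.9   -1.6]
ang [-0.    -0.003 -0.   ]
```

View pics/w7.png

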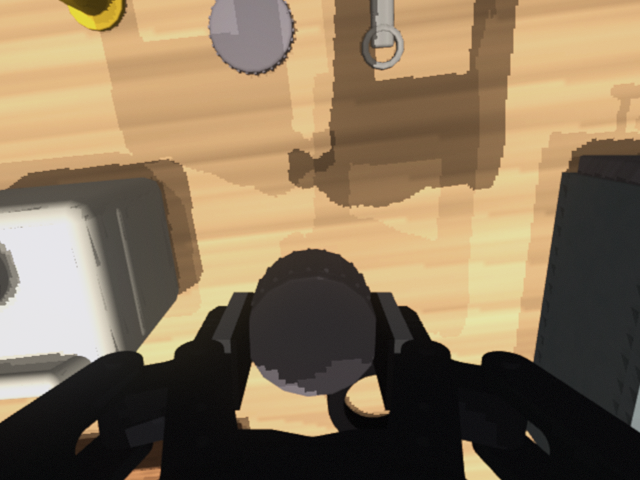

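The cap is held squarely, with its top centre at about (313,335), within 1 mm of the TCP. I'm moving part of the way and taking a second measurement of the neck with the wrist camera.

```bash
python3 -m creep '[{"dp":[10,-40,-2],"angular":[0,0,0],"fingers":36},{"dp":[30,-75,-2],"angular":[0,0,0],"fingers":36},{"dp":[50,-105,-2],"angular":[0,0,0],"fingers":36},{"dp":[60,-115,-2],"angular":[0,0,0],"fingers":36},{"dp":[60,-115,-2],"angular":[0,0,0],"fingers":36}]'; python3 -m creep '[{"dp":[0,0,0],"angular":[0,0,0],"fingers":36},{"dp":[0,0,0],"angular":[0,0,0],"fingers":36}]'
python3 - <<'E'
from h import *
c=cam('wrist');im=optics.grab_frame('wrist')
print(proj(c,(599,-217,169)),proj(c,(599,-217,146)))
cv2.imwrite('pics/w8.png',im)
E
python3 d.py 598.4 -217.2 215 3.024
```

```text
clock: 16.67
eef_pos: [533.2, -135.3, 216.1]
tcp_rot: [3.142, -0.003, 3.021]
contact_force: [-0.5, 0.2, -0.3]
opening: 0.484
clock: 16.83
eef_pos: [536.6, -133.2, 217.0]
tcp_rot: [3.141, -0.0, 3.024]
contact_force: [0.5, -0.3, -1.0]
opening: 0.477
[163.51667172 400.56494001] [177.12236223 375.15790228]
t 16.88 tcp [ 536.8 -133.   217.1] rot [3.141 0.    3.025] F [-0.5 -0.2 -0.8] open 40.8 q [-0.25  0.26  1.8   0.    1.08 -1.7 ]
dp [-71.  -76.5   2. ]
ang [0.    0.    0.001]
```

View pics/w8.png

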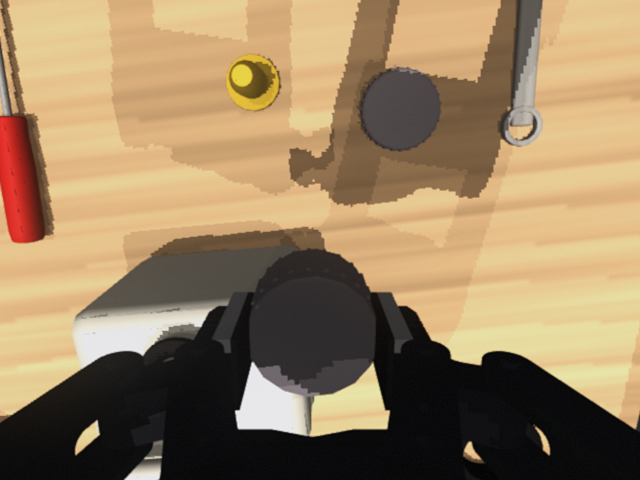

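The gripper hides the neck from here. The two fixed views agree to about 1.5 mm, though, and the cap's taper tolerates that. I'm moving above the neck and checking with the other cameras.

```bash
python3 -m creep '[{"dp":[-25,-25,0],"angular":[0,0,0],"fingers":36},{"dp":[-50,-52,0],"angular":[0,0,0],"fingers":36},{"dp":[-66,-71,0],"angular":[0,0,0],"fingers":36},{"dp":[-71,-76,5],"angular":[0,0,0],"fingers":36},{"dp":[-71,-76,10],"angular":[0,0,0],"fingers":36}]'; python3 -m creep '[{"dp":[0,0,5],"angular":[0,0,0],"fingers":36},{"dp":[0,0,10],"angular":[0,0,0],"fingers":36},{"dp":[0,0,10],"angular":[0,0,0],"fingers":36}]'
python3 - <<'E'
from h import *
im=optics.grab_frame('scene');cv2.imwrite('pics/s5.png',cv2.resize(im[200:350,180:380],None,fx=4,fy=4,interpolation=cv2.INTER_CUBIC))
E
python3 d.py 598.4 -217 190 3.024
```

```text
clock: 17.3
eef_pos: [599.2, -218.1, 206.6]
tcp_rot: [-3.142, 0.001, 3.024]
contact_force: [-0.2, 0.7, -0.1]
opening: 0.477
clock: 17.55
eef_pos: [596.3, -216.1, 195.8]
tcp_rot: [3.141, -0.003, 3.025]
contact_force: [-0.0, -0.4, -0.4]
opening: 0.476
t 17.6 tcp [ 596.6 -216.4  196.6] rot [ 3.141e+00 -2.000e-03  3.025e+00] F [-1.7 -0.3  0.5] open 40.8 q [-0.35  0.4   1.64  0.    1.1  -1.8 ]
dp [-1.8 -0.4  6.6]
ang [ 0.001 -0.002  0.001]
```

View pics/s5.png

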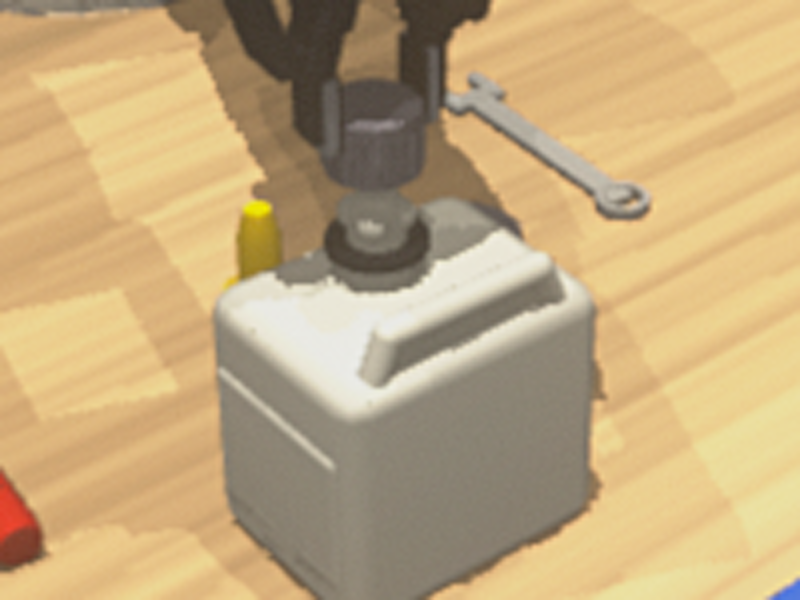

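The scene crop shows the cap centred at (374,140) over the neck at (376,215). It needs about +2 mm in x. Descending slowly.

```bash
python3 -m creep '[{"dp":[-2,0.3,4],"angular":[0,0,0],"fingers":36},{"dp":[-2,0.3,8],"angular":[0,0,0],"fingers":36},{"dp":[-2,0.3,12],"angular":[0,0,0],"fingers":36},{"dp":[-2,0.3,16],"angular":[0,0,0],"fingers":36},{"dp":[-2,0.3,16],"angular":[0,0,0],"fingers":36}]' 120; python3 d.py 598.4 -217 175 3.024
```

```text
clock: 18.02
eef_pos: [598.9, -217.4, 180.3]
tcp_rot: [3.141, -0.001, 3.024]
contact_force: [-0.2, -0.2, -1.1]
opening: 0.468
t 18.02 tcp [ 598.9 -217.4  180.3] rot [ 3.141e+00 -1.000e-03  3.024e+00] F [-0.2 -0.2 -1.1] open 40.0 q [-0.35  0.42  1.65 -0.    1.07 -1.8 ]
dp [0.6 0.4 5.3]
ang [ 0.    -0.001 -0.   ]
```

```bash
python3 -m creep '[{"dp":[0,0,2],"angular":[0,0,0],"fingers":36},{"dp":[0,0,4],"angular":[0,0,0],"fingers":36},{"dp":[0,0,5],"angular":[0,0,0],"fingers":36}]'; python3 -m creep '[{"dp":[0,0,1],"angular":[0,0,0],"fingers":36},{"dp":[0,0,2],"angular":[0,0,0],"fingers":36},{"dp":[0,0,2],"angular":[0,0,0],"fingers":36}]';  python3 -m creep '[{"dp":[0,0,1],"angular":[0,0,0],"fingers":36},{"dp":[0,0,2],"angular":[0,0,0],"fingers":36},{"dp":[0,0,2],"angular":[0,0,0],"fingers":36}]'
```

```text
clock: 18.27
eef_pos: [599.5, -217.7, 176.2]
tcp_rot: [3.142, -0.0, 3.024]
contact_force: [0.3, 0.6, 0.2]
opening: 0.47
clock: 18.52
eef_pos: [599.5, -217.5, 174.7]
tcp_rot: [3.141, -0.0, 3.024]
contact_force: [-1.2, 1.5, 3.9]
opening: 0.471
clock: 18.77
eef_pos: [599.8, -217.5, 173.4]
tcp_rot: [3.141, 0.001, 3.024]
contact_force: [-1.7, 1.8, 7.4]
opening: 0.47
```

Contact came at the expected height. I continue pressing in small steps.

```bash
for i in 1 2; do :; done; python3 -m creep '[{"dp":[0,0,1],"angular":[0,0,0],"fingers":36},{"dp":[0,0,2],"angular":[0,0,0],"fingers":36}]'; python3 -m creep '[{"dp":[0,0,1],"angular":[0,0,0],"fingers":36},{"dp":[0,0,2],"angular":[0,0,0],"fingers":36}]';python3 -m creep '[{"dp":[0,0,1],"angular":[0,0,0],"fingers":36},{"dp":[0,0,2],"angular":[0,0,0],"fingers":36}]'
```

```text
clock: 18.93
eef_pos: [600.0, -217.5, 172.0]
tcp_rot: [3.141, 0.001, 3.024]
contact_force: [-4.2, 3.2, 12.9]
opening: 0.471
clock: 19.1
eef_pos: [599.5, -217.4, 169.4]
tcp_rot: [3.141, 0.0, 3.024]
contact_force: [-4.2, 2.4, 3.1]
opening: 0.468
clock: 19.27
eef_pos: [598.9, -217.2, 165.8]
tcp_rot: [3.141, -0.001, 3.024]
contact_force: [-1.4, 2.1, -5.7]
opening: 0.469
```

The click shows as a force peak of 12.9 N that falls to 3 N and then pulls at −6 N. I continue to the ring.

```bash
python3 -m creep '[{"dp":[0.4,0.2,1],"angular":[0,0,0],"fingers":36},{"dp":[0.4,0.2,2],"angular":[0,0,0],"fingers":36},{"dp":[0.4,0.2,2],"angular":[0,0,0],"fingers":36}]'; python3 -m creep '[{"dp":[0,0,1],"angular":[0,0,0],"fingers":36},{"dp":[0,0,2],"angular":[0,0,0],"fingers":36},{"dp":[0,0,2],"angular":[0,0,0],"fingers":36}]';python3 -m creep '[{"dp":[0,0,1],"angular":[0,0,0],"fingers":36},{"dp":[0,0,1],"angular":[0,0,0],"fingers":36}]'
```

```text
clock: 19.52
eef_pos: [598.5, -217.1, 162.9]
tcp_rot: [3.141, -0.002, 3.024]
contact_force: [0.9, 2.0, -12.3]
opening: 0.467
clock: 19.77
eef_pos: [598.9, -217.3, 162.1]
tcp_rot: [3.141, -0.001, 3.024]
contact_force: [-1.0, 2.4, -5.6]
opening: 0.468
clock: 19.93
eef_pos: [599.3, -217.6, 161.6]
tcp_rot: [-3.141, 0.0, 3.024]
contact_force: [-1.4, 2.2, -3.7]
opening: 0.468
```

```bash
python3 -m creep '[{"dp":[0,0,1],"angular":[0,0,0],"fingers":36},{"dp":[0,0,2],"angular":[0,0,0],"fingers":36},{"dp":[0,0,2],"angular":[0,0,0],"fingers":36}]'; python3 -m creep '[{"dp":[0,0,1],"angular":[0,0,0],"fingers":36},{"dp":[0,0,2],"angular":[0,0,0],"fingers":36},{"dp":[0,0,2],"angular":[0,0,0],"fingers":36}]'
```

```text
clock: 20.18
eef_pos: [599.6, -217.7, 160.4]
tcp_rot: [-3.141, 0.001, 3.024]
contact_force: [-3.6, 1.2, 4.3]
opening: 0.47
clock: 20.43
eef_pos: [599.7, -217.7, 160.2]
tcp_rot: [-3.141, 0.002, 3.024]
contact_force: [-9.3, 4.2, 19.2]
opening: 0.468
```

Rim contact came at TCP 160.2, where I predicted 160.1. The force is 19 N and rising sharply, so I'll ease to about 10–12 N and check the picture.

```bash
python3 -m creep '[{"dp":[0.5,0.2,-0.8],"angular":[0,0,0],"fingers":36},{"dp":[0.5,0.2,-0.8],"angular":[0,0,0],"fingers":36},{"dp":[0.5,0.2,-0.8],"angular":[0,0,0],"fingers":36}]'
python3 - <<'E'
from h import *
im=optics.grab_frame('scene');cv2.imwrite('pics/s6.png',cv2.resize(im[200:350,180:380],None,fx=4,fy=4,interpolation=cv2.INTER_CUBIC))
cv2.imwrite('pics/w9.png',optics.grab_frame('wrist'))
cv2.imwrite('pics/t6.png',optics.grab_frame('top'))
E
python3 d.py
```

```text
clock: 20.68
eef_pos: [599.6, -217.7, 160.3]
tcp_rot: [-3.141, 0.003, 3.024]
contact_force: [-5.2, 2.5, 11.4]
opening: 0.468
t 20.83 tcp [ 599.6 -217.7  160.3] rot [-3.141e+00  3.000e-03  3.024e+00] F [-4.7  2.9 12.7] open 39.9 q [-0.35  0.44  1.67 -0.    1.03 -1.8 ]
```

View pics/s6.png

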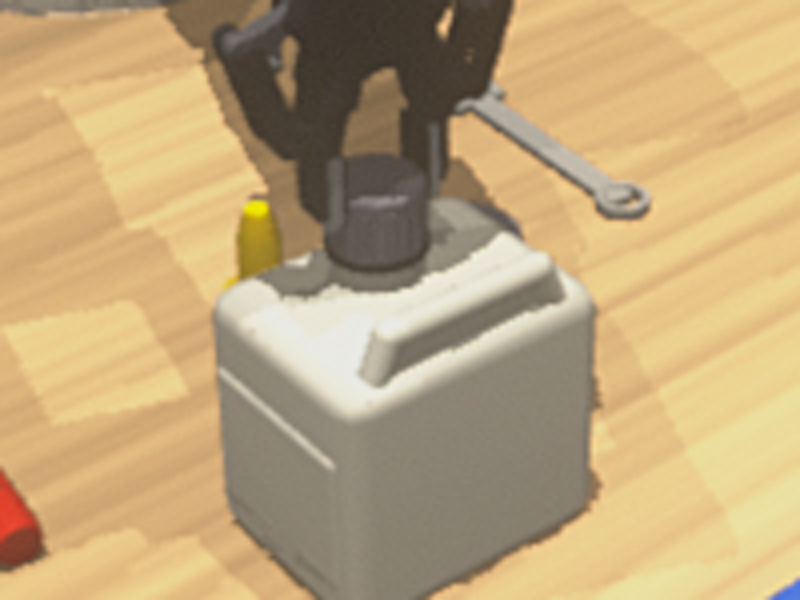

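View pics/w9.png

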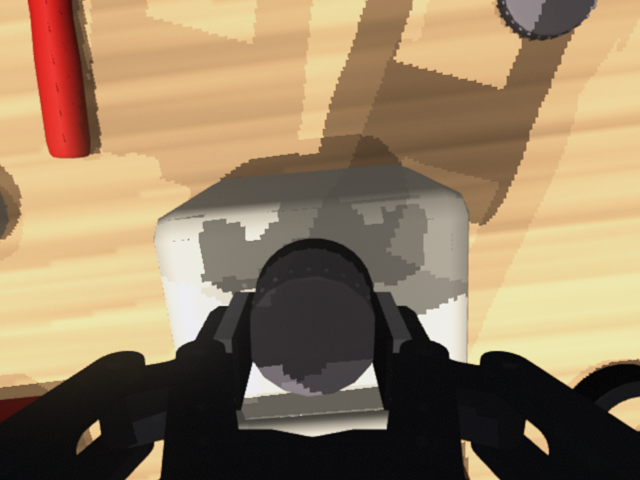

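View pics/t6.png

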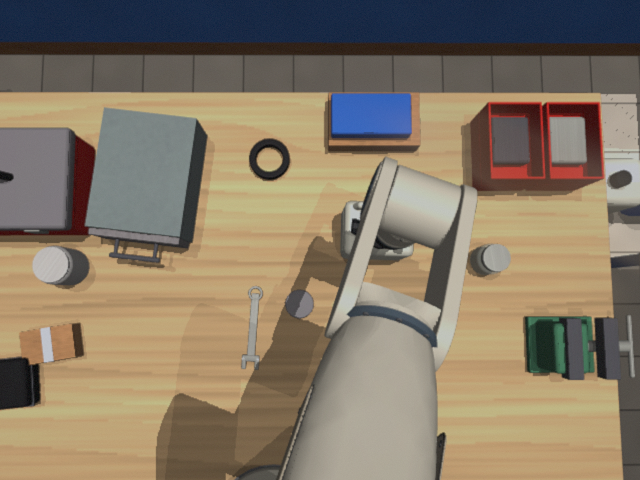

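```bash
python3 -m creep '[{"dp":[0,0,0],"angular":[0,0,0],"fingers":36},{"dp":[0,0,0],"angular":[0,0,0],"fingers":36},{"dp":[0,0,0],"angular":[0,0,0],"fingers":36},{"dp":[0,0,0],"angular":[0,0,0],"fingers":36},{"dp":[0,0,0],"angular":[0,0,0],"fingers":36}]'
python3 - <<'E'
import cv2
a=cv2.imread('pics/t6.png')[200:280,70:220];b=optics=None
cv2.imwrite('pics/t7.png',cv2.resize(a,None,fx=5,fy=5,interpolation=cv2.INTER_CUBIC))
E
python3 - <<'E'
from h import *
t=cam('top')
# bar ends at shut
print([onz(t,*p,82) for p in((111,257),(160,263))])
E
```

```text
clock: 21.25
eef_pos: [599.6, -217.7, 160.3]
tcp_rot: [-3.141, 0.003, 3.024]
contact_force: [-4.9, 1.7, 11.3]
opening: 0.47
[array([566.46302508, 328.91522991,  82.        ]), array([553.82650742, 228.28252372,  82.        ])]
```

View pics/t7.png

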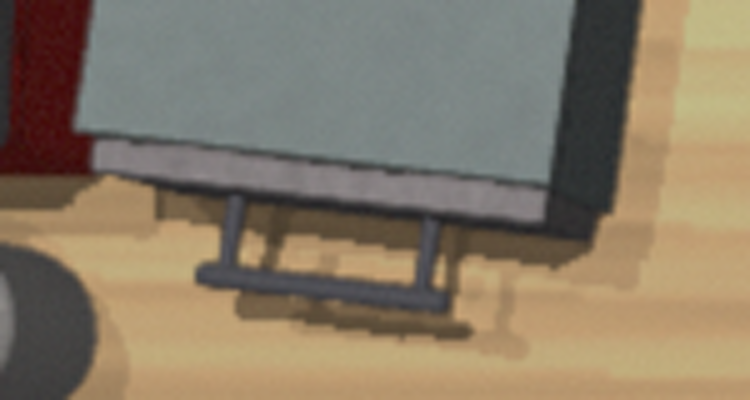

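The panel's top strip is one thickness wide with no gap to the cabinet. The pressing force is steady at about 11–12 N. Handing in.

```bash
python3 -c "
from rig import r
print(r.sign_off())"; python3 d.py
```

```text
the job is handed in; nothing more can be done
None
the job is handed in; nothing more can be done
```

The job is done and handed in at about 21 s. The spout is in the shut drawer, and the cap is clicked home with the robot still gripping and pressing it.

- **Spout and drawer:** The grey spout was standing in the drawer when I last saw it. I pushed the drawer by its bar for about 159 mm until it stopped hard at 19 N. The last top view shows the front panel against the cabinet with no gap.
- **Cap:** The force peaked at 12.9 N and dropped as it clicked, with the rim about 10 mm above the ring. The lugs then pulled it on, and the force rose sharply at the height I predicted for the ring. At the end it held steady at 11–12 N, plus about 5 N of sideways force. The scene picture shows the cap sitting on the ring.
- **Other objects:** I touched nothing else, and nothing else looked moved in the pictures.

**What went wrong or disagreed:**
- **Drawer floor:** I had estimated it about 8 mm too low, so the held spout pressed on it with up to 86 N at the wrist. I backed off and set it down gently.
- **Cap grip:** I set the cap back on the bench and gripped it again about 8 mm higher, because I thought the fingertips were touching the bench. The same force came back at the higher grip, so it was probably the closing fingers pressing the cap down.
- **Handle position:** At the end the shut drawer's bar measured about 3 mm from where I worked out it should be, slightly over the 2 mm calibration. I relied on the hard stop and the picture instead.

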